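Feel for the hidden release of a backup power unit

TASK

The battery cover of the backup power unit is held shut by a flush release hidden somewhere along the flat panel in front of it. With the fingertips, first touch the ribbed end of the panel, feel gently along from there until you find the release, press it in so that the cover springs open, then let it come back up and take the hand away. Grasp nothing, and leave the mug, coaster, tape dispenser and binder clip where they are.

Things in the scene. Friction and masses are not known exactly. Their poses are not given: they have to be found in the camera images.
- unit: Backup power unit: fixed flat grey box, 240 (x) x 350 (y) x 75 mm high, turned up to 23 degrees; origin at the centre of its underside, z up, -x side towards the robot. The flat panel is the near strip of its top, x = -110 to -40 mm. Behind it, at x = -30 to 30, y = -100 to 100 mm, is the recessed window with the sliding battery cover. The top is flat and level at z = 75 mm.
- panel_start (a point): Point on the panel's surface and centre line, at unit x -75, y 125, z 75 mm, on the ribbed left end: three 2 mm high moulded ribs cross the panel at y = 156 to 171 mm. From y = 77 to 155 mm the panel is always plain and solid, a good place to touch first.
- panel_end (a point): Point on the panel's surface and centre line at its other, plain end: unit x -75, y -125, z 75 mm. The line from panel_start to panel_end (250 mm) runs along the middle of the panel.
- release (a joint): Travel of the release, m: 0 up, 0.007 fully in. A flat pad of the panel's grey, 54 mm along x 44 mm across, in a 56 x 46 mm opening with a thin dark gap, face 2 mm below the panel. It lies on the panel's centre line, its centre anywhere from unit y 48 to -48 mm. Sprung straight up: 2 N to start, 5 N fully in, plus up to 1 N of catch friction. The catch lets go at 4 mm.
- cover (a joint): How far the battery cover has slid open, in m: 0 shut, 0.045 open. Once the catch lets go, its spring slides it level, away from the robot (+x of the unit) under the rear deck. While the catch holds, it cannot be moved.
- mug: Steel mug, 80 mm across and 90 mm high, standing on the coaster; origin at the centre of its underside. To be left alone.
- coaster: Round wooden coaster, 96 mm across, 9 mm thick; origin at the centre of its underside. To be left alone.
- dispenser: Black tape dispenser, 130 x 50 x 78 mm; origin at the centre of its underside. To be left alone.
- clip: Blue binder clip, 32 mm wide and 12 mm high, lying on the rear deck of the unit; origin at the middle of its underside. To be left alone.

How it is judged (in metres and radians):
On the way, in this order (a step that is already met when the one before it is completed fails the run):
1. a fingertip touches the panel at its ribbed end (release not pressed) ((contact force between the fingers and panel_left_end above 0.3 N or contact force between the fingers and panel_rib0 above 0.3 N or contact force between the fingers and panel_rib1 above 0.3 N or contact force between the fingers and panel_rib2 above 0.3 N) and value of joint release below 0.001 m), for 0.04 s.
2. the release is pressed in (value of joint release above 0.003 m).
At the end, for the whole second after the job is handed in: The battery cover has sprung open (at least 38 of its 45 mm) and the release is back up (pressed in less than 1 mm) (value of joint cover above 0.038 m and value of joint release below 0.001 m); the robot touches nothing.
It fails at once if the fingers bear on something with more than 45 N (contact force between the fingers and anything else above 45 N).
It fails at once if the mug is pushed, lifted or carried (distance of mug from where it was at the start of the episode above 0.02 m).
It fails at once if the coaster is pushed, lifted or carried (distance of coaster from where it was at the start of the episode above 0.02 m).
It fails at once if the dispenser is pushed, lifted or carried (distance of dispenser from where it was at the start of the episode above 0.02 m).
It fails at once if the clip is pushed, lifted or carried (distance of clip from where it was at the start of the episode above 0.02 m).
It also fails if it takes over 56 s, if anything falls off the work surface, if the arm or the gripper's body presses on something with over 40 N, if the wrist force passes 120 N, or if a joint passes its speed limit or range.

ROBOT

A 7-joint arm with a two-finger parallel gripper is mounted at the origin on the work surface. World frame = base frame: x ahead of the robot, y to its left, z up, the work surface at z = 0. Lengths are in m, angles in degrees, forces in N, time in s.
With the tool pointing down it reaches from about 0.425 to 0.875 m from the base axis. Payload 4.7 kg.
Tool frame: the origin (TCP) lies at the very end of the fingers, on their centre line; the grasp point (between the pads) lies 19 mm behind it; z points along the fingers, y is the direction in which the jaws open and shut (so a half turn about z gives the same grasp; the last joint's range is limited). The gripper opens to 87 mm and grips with 3 to 60 N. Pads are 19 mm wide; open, the fingers measure 117 mm over their backs; the gripper's body (75 mm by 190 mm) begins 51 mm behind the grasp point.
Start: joints at [74.261, 18.392, -4.016, 83.108, 1.295, 78.541, -3.26], TCP at [0.185, -0.623, 0.223] pointing down, gripper open.
Joint ranges: [-163.93, 163.93], [-17.29, 119.83], [-79.2, 71.16], [3.27, 140.29], [-89.18, 269.18], [5.43, 117.66], [-154.24, 154.24]. Speed limits (degrees/s): [147.25, 147.25, 180, 180, 180, 180, 180].

INTERFACE

Orientations are given as [roll, pitch, yaw] about the fixed x, y, z axes, in that order (R = Rz(yaw) Ry(pitch) Rx(roll)).
In Python, from cell import * gives the robot as it stands.
- The arm moves only by the tool drive_tool, never from a script. Its argument "moves" is text: rows parted by semicolons, each of 5 numbers parted by spaces: the shift along the tool's x, y, z in m, then the turn about the tool's z in degrees, then the gripper's target within -1 to 1 (fully open at 1, half-way at 0, shut at -1). In form: x y z yaw fingers; .... A call has exactly 8 rows; each row is the pose to reach, as a shift and turn from the pose commanded when the call began, along the tool's axes at that moment; what a row does not reach only later rows make up. A row lasts 1/10 s, in which the tool goes at most 50 mm and 8.59 degrees, less where a joint would pass 70% of its speed; a pose out of reach is approached as far as the arm can. A call with a gripper value outside its range is refused whole. The fingers move at their own pace and stop on an object; "grip_force" is the grip in N (left out, the last holds). Time passes only in rows, so rows that repeat a pose let the fingers close, or fill a call up. It gives the time, the measured TCP pose, the force and the opening at its end, in the units of the state.
- get_obs(): the state, without advancing time (a new reading comes with each control period).
- read_camera(name): name is "side" or "top"; returns (picture, depth): 480x640x3 uint8, red, green, blue; 480x640 float32, m along the optical axis (not along the pixel's ray), 0 where there is no reading.
- calibration(name): a dict with "intrinsics" (3x3 intrinsics, pixels), "k1" (the pictures are not rectified: a ray, as slopes to the right and down, at radius r is drawn at 1 + k1 r^2 times it, then the intrinsics apply), "cam_to_world" (4x4, takes a point from camera to world coordinates). Camera axes: x right, y up, looking along -z (the intrinsics and any distortion apply to the point x, -y, -z); pixel columns grow to the right and rows downward; lengths in m; the calibration is good to about 2 mm. A picture is of the moment at which its call begins. calibration takes no time and is no camera call.
- sign_off(): hands the job in, once; it reports no verdict.
Trained networks look in the newest picture that a camera, given by its name, has taken for a name from the list of things; names that differ only in an ending like _2 or _b are one class to them, and where a whole thing is asked for, a point or a joint stands for the part that bears it (a point fixed in the world has none). Each returns a list of dicts, best first, with "conf" (0 to 1); they miss things now and then, are a little off and sometimes report something else, mostly with a low value. They report only what shows in the picture. A call takes as long as a camera call.
- search_frame(camera, name): "uv" ([column, row] in pixels, amid what is visible of it).
- pinpoint(camera, name): "uv" ([column, row] in pixels: a listed point, or the origin of a listed thing).
The state is a dict: "time_s": time; "qpos": joint angles; "joint_velocities": joint speeds; "effort": joint torques, N m; "tool_pos": TCP position; "tool_rot": TCP orientation; "force": force on the tool from outside, world axes, zero at the start; "wrist_torque": the same for the moment, N m; "grip_width": finger opening in m.
Only numpy, scipy, OpenCV 4.12 (cv2) and the standard library are available. Lean on these libraries where they do the work, as an engineer would, in place of code of your own. Each camera call takes 0.05 s, during which the arm holds its last target. There are 200 camera calls.

## Working session

There is one attempt and no reset: what is moved stays moved. The work goes in short steps, Python scripts to look and compute and a tool call to move; the robot and the scene stay as the last step left them, time stands still between calls to the robot, and variables do not carry over. Pictures are saved under pics/ and viewed, about 8 in all and at most 12, crops included, and the job is handed in when it is done.

Besides the shell and the picture viewer there is one more tool, called after ">>>" by a JSON object that holds its "api" and its "payload". drive_tool: Moves the arm, as the interface text tells. Its arguments: {"type":"object","properties":{"moves":{"type":"string"},"grip_force":{"type":"number"}},"required":["moves"]}

```bash
mkdir -p pics
cat > h.py <<'E'
from cell import *
import numpy as np, cv2
def ray(name,uv):
    c=calibration(name);K=np.array(c["intrinsics"]);T=np.array(c["cam_to_world"])
    d=(np.array(uv,float)-[K[0,2],K[1,2]])/[K[0,0],K[1,1]]
    s=d.copy()
    for _ in range(20): s=d/(1+c["k1"]*(s@s))
    return T[:3,3],T[:3,:3]@np.array([s[0],-s[1],-1.])
def at_z(name,uv,z):
    o,v=ray(name,uv);return o+v*(z-o[2])/v[2]
def at_d(name,uv,d):
    o,v=ray(name,uv);return o+v*d
def pix(name,p):
    c=calibration(name);K=np.array(c["intrinsics"]);T=np.array(c["cam_to_world"])
    q=T[:3,:3].T@(np.array(p)-T[:3,3]);s=np.array([q[0],-q[1]])/-q[2]
    s=s*(1+c["k1"]*(s@s));return s*[K[0,0],K[1,1]]+[K[0,2],K[1,2]]
E
python3 - <<'E'
from h import *
for n in("top","side"):
    p,d=read_camera(n);cv2.imwrite(f"pics/{n}0.png",p[...,::-1])
    for t in("panel_start","panel_end","unit","release"):
        r=pinpoint(n,t)[:2];print(n,t,[(np.round(x["uv"]),round(x["conf"],2),at_z(n,x["uv"],0 if t=="unit" else .075).round(4)) for x in r])
o=get_obs();print(o["time_s"],o["tool_pos"],o["tool_rot"],o["force"],o["grip_width"])
E
```

```text
top panel_start [(array([274., 298.]), 0.8, array([0.4644, 0.0907, 0.075 ]))]
top panel_end [(array([386., 275.]), 0.7, array([ 0.5193, -0.1547,  0.075 ]))]
top unit [(array([321., 254.]), 0.57, array([ 0.5695, -0.0113,  0.    ]))]Traceback (most recent call last):
  File "<stdin>", line 5, in <module>
ValueError: it knows: clip, coaster, dispenser, mug, panel_end, panel_start, unit
```

View pics/top0.png

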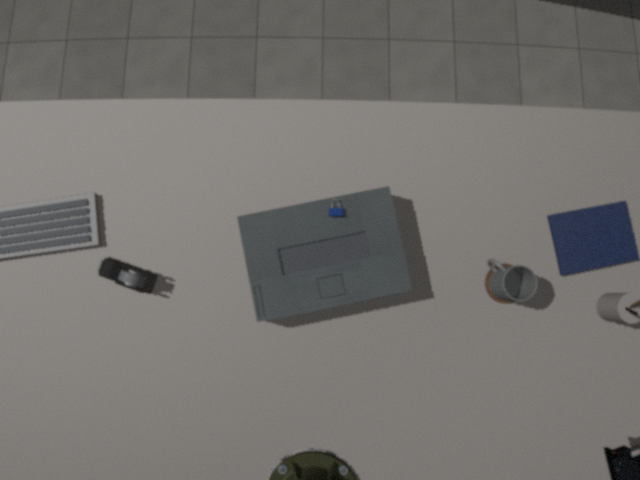

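The top view shows the unit at about (325,254). A faint pad outline on the panel near (331,287) is probably the release, and the ribs are at (258,300). The mug is at (515,283).

Run:
```python
from h import *
p,d=read_camera("top");c=cv2.resize(p[180:330,230:420],None,fx=4,fy=4,interpolation=cv2.INTER_CUBIC)
cv2.imwrite("pics/crop.png",cv2.convertScaleAbs(c,alpha=1.8)[...,::-1])
print("depth",d[287,331],at_d("top",(331,287),d[287,331]),at_d("top",(285,298),d[298,285]))
p,d=read_camera("side");cv2.imwrite("pics/side0.png",p[...,::-1])
for n in("top","side"):
  for t in("panel_start","panel_end","unit","mug","dispenser"):
    try:
      r=pinpoint(n,t)[:1];print(n,t,[(np.round(x["uv"]),round(x["conf"],2),at_z(n,x["uv"],.075 if "panel" in t else 0).round(4)) for x in r])
    except Exception as e: print(n,t,e)
o=get_obs();print(o["time_s"],o["tool_pos"],o["tool_rot"],o["force"],o["grip_width"])
```

```text
depth 1.0758328 [ 0.4912484  -0.03425373  0.07249389] [0.46515227 0.06665643 0.07549575]
top panel_start [(array([270., 298.]), 0.91, array([0.4647, 0.0989, 0.075 ]))]
top panel_end [(array([387., 273.]), 0.7, array([ 0.5234, -0.1571,  0.075 ]))]
top unit [(array([322., 253.]), 0.92, array([ 0.5712, -0.0125,  0.    ]))]
top mug [(array([510., 283.]), 0.89, array([ 0.5082, -0.4672,  0.    ]))]
top dispenser [(array([131., 274.]), 0.82, array([0.5125, 0.4444, 0.    ]))]
side panel_start [(array([261., 231.]), 0.87, array([0.4741, 0.0855, 0.075 ]))]
side panel_end [(array([297., 299.]), 0.85, array([ 0.5203, -0.1546,  0.075 ]))]
side unit [(array([306., 280.]), 0.78, array([ 0.5643, -0.0225,  0.    ]))]
side mug [(array([317., 450.]), 0.97, array([ 0.5065, -0.443 ,  0.    ]))]
side dispenser [(array([263., 181.]), 0.64, array([0.5119, 0.4469, 0.    ]))]
0.8 [ 0.18513749 -0.62309806  0.22261664] [1.79992667e+02 7.44912030e-04 1.65498015e+01] [-0.08400624  0.76361292 -0.39960505] 0.0871635664175359
```

View pics/crop.png

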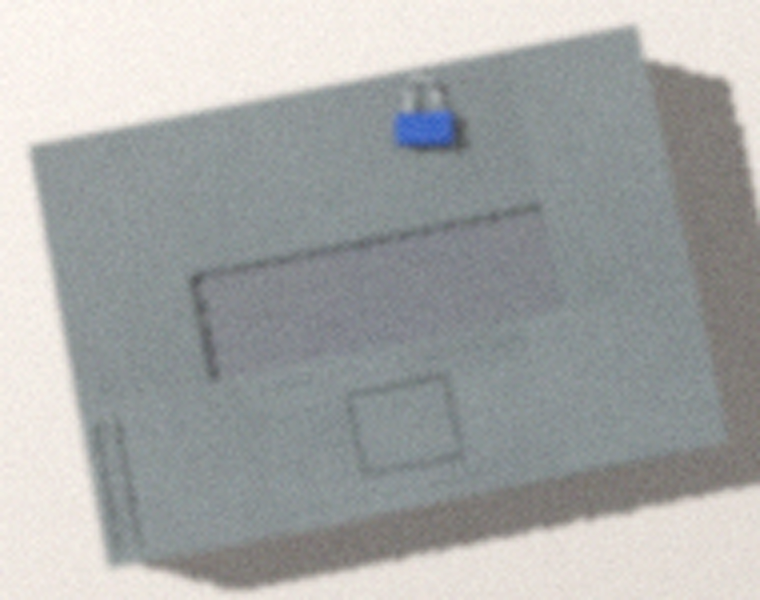

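View pics/side0.png

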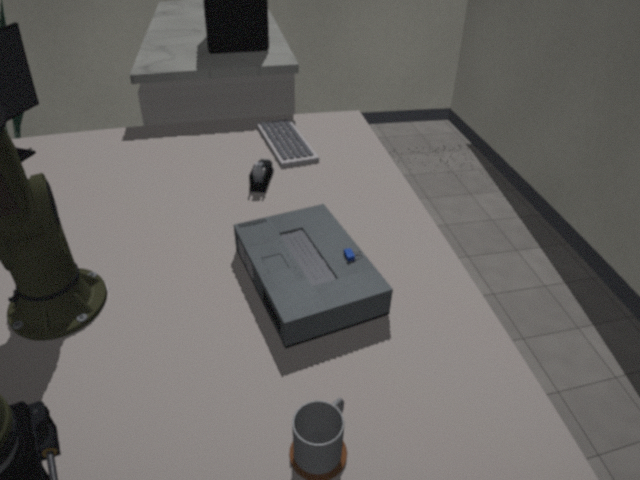

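The crop shows the pad outline, centred at crop (407,424), i.e. about (331.5,286). The unit's top corners are at crop (35,146), (637,28), (725,440) and (112,565).

Run:
```python
from h import *
w=lambda u,v,z=.075:at_z("top",((u+.5)/4-.5+230,(v+.5)/4-.5+180),z)
C=np.array([w(35,146),w(637,28),w(725,440),w(112,565)])
c=C.mean(0);Y=(C[0]+C[3]-C[1]-C[2])/2;X=(C[0]+C[1]-C[2]-C[3])/2
print(np.linalg.norm(X),np.linalg.norm(Y)); yw=np.degrees([np.arctan2(X[1],X[0]),np.arctan2(-Y[0],Y[1])]);print(c,yw)
a=np.radians(yw[1]);R=np.array([[np.cos(a),-np.sin(a)],[np.sin(a),np.cos(a)]])
P=np.mean([w(350,393,.073),w(447,375,.073),w(463,455,.073),w(367,473,.073)],0)
print("pad",P,"unit",R.T@(P-c)[:2])
for y in(165,140,125,110,-125): print(y,c[:2]+R@[-.075,y/1e3])
print("tool x axis yaw 16.55; current->start")
```

```text
0.23652816500663928 0.34512327622683747
[ 0.56666019 -0.01769903  0.075     ] [12.21709529 12.40107934]
pad [ 0.49431629 -0.03489135  0.073     ] unit [-0.0743481  -0.00125507]
165 [0.45797571 0.1273447 ]
140 [0.46334455 0.10292799]
125 [0.46656586 0.08827797]
110 [0.46978716 0.07362794]
-125 [ 0.52025429 -0.15588909]
tool x axis yaw 16.55; current->start
```

Unit yaw is about 12.3°, and the pad sits at unit y ≈ 0. I'll close the fingers nearly shut and travel high around the mug.

>>> {"api": "drive_tool", "payload": {"moves": "0.03 -0.026 0 0.5 -0.95; 0.06 -0.052 0 1 -0.95; 0.09 -0.078 0 1.5 -0.95; 0.12 -0.104 0 2 -0.95; 0.15 -0.13 0 2.5 -0.95; 0.18 -0.156 0 3 -0.95; 0.21 -0.182 0 3.6 -0.95; 0.24 -0.208 0 4.25 -0.95"}}

```text
time_s: 1.6
tool_pos: [0.3566, -0.3539, 0.2228]
tool_rot: [180.0, -0.0, 12.3]
force: [0.4, 0.4, 1.0]
grip_width: 0.0309
```

>>> {"api": "drive_tool", "payload": {"moves": "0.016 -0.032 0 0 -0.95; 0.032 -0.064 0 0 -0.95; 0.048 -0.096 0 0 -0.95; 0.064 -0.128 0 0 -0.95; 0.08 -0.16 0 0 -0.95; 0.096 -0.192 0 0 -0.95; 0.112 -0.224 0 0 -0.95; 0.128 -0.256 0 0 -0.95"}}

```text
time_s: 2.4
tool_pos: [0.4266, -0.0766, 0.2228]
tool_rot: [179.9, -0.0, 12.3]
force: [0.4, -0.5, -0.1]
grip_width: 0.0023
```

>>> {"api": "drive_tool", "payload": {"moves": "0.015 -0.03 0.01 0 -0.95; 0.03 -0.06 0.02 0 -0.95; 0.045 -0.09 0.04 0 -0.95; 0.06 -0.12 0.06 0 -0.95; 0.075 -0.146 0.08 0 -0.95; 0.075 -0.153 0.1 0 -0.95; 0.075 -0.153 0.11 0 -0.95; 0.075 -0.153 0.11 0 -0.95"}}

```text
time_s: 3.2
tool_pos: [0.466, 0.0867, 0.1114]
tool_rot: [-180.0, 0.2, 12.3]
force: [-0.9, -1.2, -1.5]
grip_width: 0.0022
```

>>> {"api": "drive_tool", "payload": {"moves": "0 0 0.01 0 -0.95; 0 0 0.02 0 -0.95; 0 0 0.026 0 -0.95; 0 0 0.028 0 -0.95; 0 0 0.03 0 -0.95; 0 0 0.031 0 -0.95; 0 0 0.032 0 -0.95; 0 0 0.032 0 -0.95"}}

```text
time_s: 4.0
tool_pos: [0.4672, 0.0875, 0.0806]
tool_rot: [180.0, -0.0, 12.3]
force: [-1.3, -0.7, 1.0]
grip_width: 0.0022
```

```bash
python3 -c "
from h import *
p,d=read_camera('side');cv2.imwrite('pics/s1.png',cv2.resize(p[150:350,180:420],None,fx=3,fy=3)[...,::-1]);o=get_obs();print(o['tool_pos'],o['force'],o['wrist_torque'])"
```

```text
[0.4672472  0.0875014  0.08062762] [-0.47517173  0.39068134  0.69673586] [ 0.01247944 -0.06119999  0.00352255]
```

View pics/s1.png

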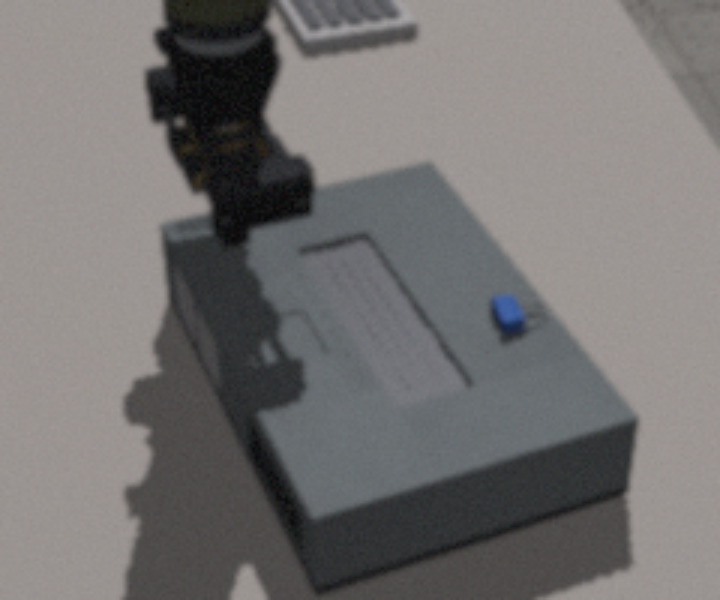

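The side crop shows the fingertip just above the ribbed end of the panel, at crop (232,238). The pad is at crop (300,330). Now I'll lower gently to contact.

>>> {"api": "drive_tool", "payload": {"moves": "0 0 0.001 0 -0.95; 0 0 0.002 0 -0.95; 0 0 0.003 0 -0.95; 0 0 0.0035 0 -0.95; 0 0 0.004 0 -0.95; 0 0 0.0045 0 -0.95; 0 0 0.005 0 -0.95; 0 0 0.005 0 -0.95"}}

```text
time_s: 4.85
tool_pos: [0.4671, 0.0875, 0.0755]
tool_rot: [180.0, 0.0, 12.3]
force: [-1.1, 0.1, 0.4]
grip_width: 0.0024
```

>>> {"api": "drive_tool", "payload": {"moves": "0 0 0.0005 0 -0.95; 0 0 0.001 0 -0.95; 0 0 0.001 0 -0.95; 0 0 0.0015 0 -0.95; 0 0 0.0015 0 -0.95; 0 0 0.002 0 -0.95; 0 0 0.002 0 -0.95; 0 0 0.002 0 -0.95"}}

```text
time_s: 5.65
tool_pos: [0.4672, 0.0875, 0.0754]
tool_rot: [179.9, 0.1, 12.3]
force: [-6.4, -2.3, 17.4]
grip_width: 0.0022
```

Contact is confirmed at the ribbed end: 17 N, surface at z = 0.0754. I'll ease off to a light touch and slide along the panel.

>>> {"api": "drive_tool", "payload": {"moves": "0 0 -0.0014 0 -0.95; 0 0 -0.0014 0 -0.95; 0 0.01 -0.0014 0 -0.95; 0 0.02 -0.0014 0 -0.95; 0 0.03 -0.0014 0 -0.95; 0 0.04 -0.0014 0 -0.95; 0 0.05 -0.0014 0 -0.95; 0 0.06 -0.0014 0 -0.95"}}

```text
time_s: 6.45
tool_pos: [0.4805, 0.0289, 0.0751]
tool_rot: [-179.9, -0.1, 12.3]
force: [-0.4, 3.8, 5.3]
grip_width: 0.0023
```

>>> {"api": "drive_tool", "payload": {"moves": "0 0.01 0 0 -0.95; 0 0.02 0 0 -0.95; 0 0.03 0 0 -0.95; 0 0.035 0 0 -0.95; 0 0.045 0 0 -0.95; 0 0.055 0 0 -0.95; 0 0.062 0 0 -0.95; 0 0.062 0 0 -0.95"}}

```text
time_s: 7.25
tool_pos: [0.4928, -0.034, 0.0744]
tool_rot: [180.0, 0.1, 12.1]
force: [-0.0, 0.2, 0.4]
grip_width: 0.0022
```

The force dropped to about 0 over the pad, and position matches vision: I'm at (0.493,-0.034), pad centre (0.494,-0.035). Pressing now.

>>> {"api": "drive_tool", "payload": {"moves": "0.001 0.001 0.001 0 -0.95; 0.001 0.001 0.002 0 -0.95; 0.001 0.001 0.003 0 -0.95; 0.001 0.001 0.004 0 -0.95; 0.001 0.001 0.005 0 -0.95; 0.001 0.001 0.006 0 -0.95; 0.001 0.001 0.007 0 -0.95; 0.001 0.001 0.007 0 -0.95"}}

```text
time_s: 8.05
tool_pos: [0.4943, -0.0327, 0.0678]
tool_rot: [180.0, 0.0, 12.3]
force: [-1.9, -1.9, 4.0]
grip_width: 0.0022
```

```bash
python3 -c "
from h import *
p,d=read_camera('side');cv2.imwrite('pics/s2.png',cv2.resize(p[150:350,180:420],None,fx=3,fy=3)[...,::-1]);o=get_obs();print(o['tool_pos'],o['force'])"
```

```text
[ 0.4942861  -0.03263537  0.06787417] [-0.90982198 -2.09150584  3.65958412]
```

View pics/s2.png

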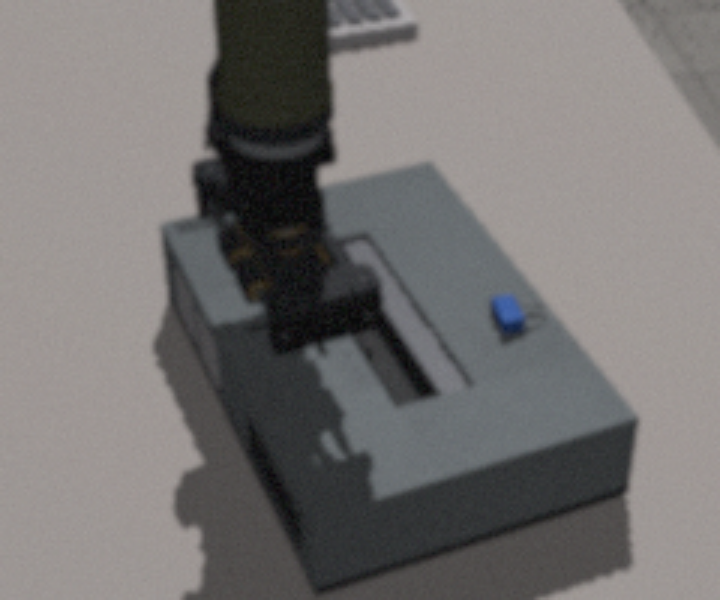

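The cover is sliding: there is a dark opening at crop (395,365). I'll hold until it is fully open, then check.

>>> {"api": "drive_tool", "payload": {"moves": "0 0 0.0005 0 -0.95; 0 0 0.0005 0 -0.95; 0 0 0.0005 0 -0.95; 0 0 0.0005 0 -0.95; 0 0 0.0005 0 -0.95; 0 0 0.0005 0 -0.95; 0 0 0.0005 0 -0.95; 0 0 0.0005 0 -0.95"}}

```text
time_s: 8.9
tool_pos: [0.4943, -0.0326, 0.0674]
tool_rot: [180.0, 0.0, 12.3]
force: [-1.8, -3.1, 4.8]
grip_width: 0.0026
```

>>> {"api": "drive_tool", "payload": {"moves": "0 0 -0.002 0 -0.95; 0 0 -0.005 0 -0.95; 0 0 -0.01 0 -0.95; 0 0 -0.02 0 -0.95; 0 0 -0.04 0 -0.95; 0 0 -0.07 0 -0.95; 0 0 -0.1 0 -0.95; 0 0 -0.13 0 -0.95"}}

```text
time_s: 9.7
tool_pos: [0.4943, -0.0315, 0.1991]
tool_rot: [-180.0, -0.0, 12.4]
force: [0.9, -0.5, 0.5]
grip_width: 0.0021
```

>>> {"api": "drive_tool", "payload": {"moves": "0 -0.03 0 0 -0.95; 0 -0.06 0 0 -0.95; 0 -0.09 0 0 -0.95; 0 -0.12 0 0 -0.95; 0 -0.15 0 0 -0.95; 0 -0.18 0 0 -0.95; 0 -0.2 0 0 -0.95; 0 -0.2 0 0 -0.95"}}

```text
time_s: 10.5
tool_pos: [0.4505, 0.1671, 0.1981]
tool_rot: [-179.9, -0.1, 12.7]
force: [-0.1, -0.2, -0.0]
grip_width: 0.0022
```

```bash
python3 -c "
from h import *
p,d=read_camera('side');cv2.imwrite('pics/s3.png',cv2.resize(p[150:350,180:420],None,fx=3,fy=3)[...,::-1])
p,d=read_camera('top');c=cv2.resize(p[180:330,230:420],None,fx=4,fy=4);cv2.imwrite('pics/t3.png',cv2.convertScaleAbs(c,alpha=1.8)[...,::-1])
m=np.median(d[284:290,328:335]);q=np.median(d[296:302,285:292]);print('pad z',at_d('top',(331,286.5),m)[2],'panel',at_d('top',(288,298.5),q)[2])
o=get_obs();print(o['time_s'],o['tool_pos'],o['force'])"
```

```text
pad z 0.07161868202733701 panel 0.07361088759108303
10.6 [0.45166709 0.16300398 0.19767061] [ 0.93730838 -0.96070609  0.15697673]
```

View pics/s3.png

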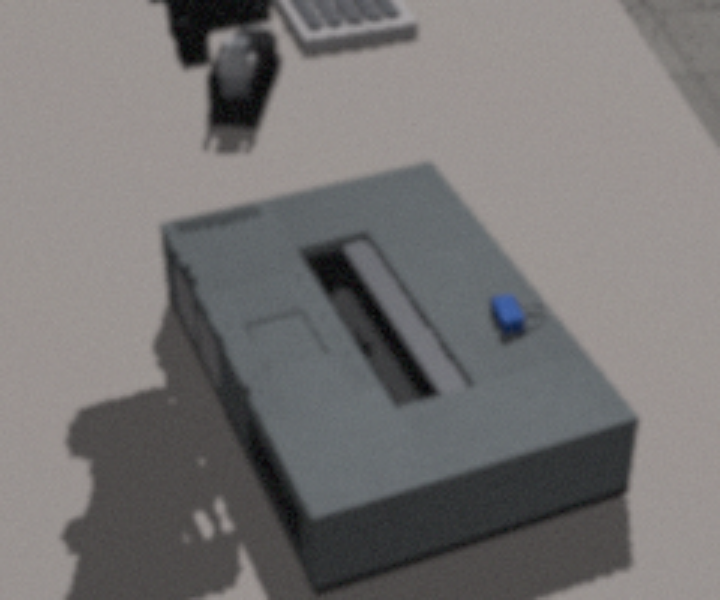

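View pics/t3.png

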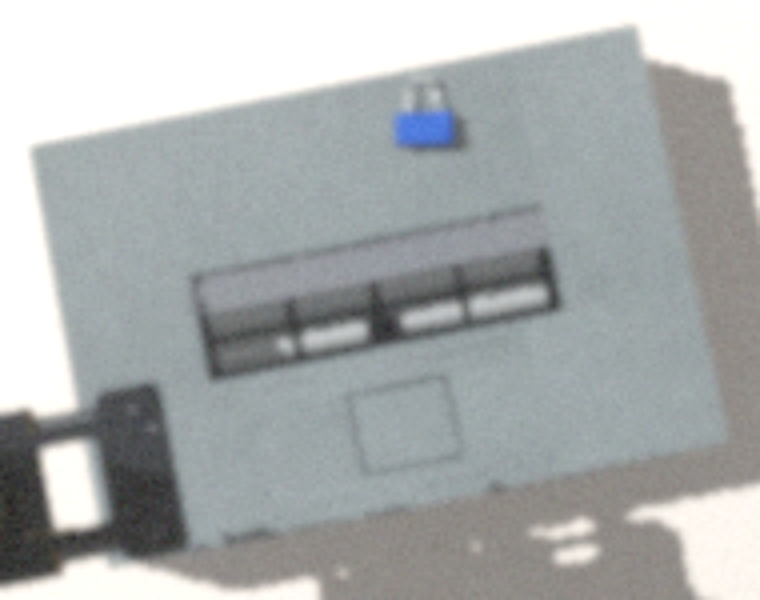

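The cover is clearly open and the pad is level again. The visible strip of cover looks a bit wide, so I'll measure how far it slid.

Run:
```python
from h import *
a=np.radians(12.3);R=np.array([[np.cos(a),-np.sin(a)],[np.sin(a),np.cos(a)]]);c=np.array([.5667,-.0177])
for n in("side","top"):
    p,d=read_camera(n);g=p.mean(2)
    for y in(-.07,-.04,.0,.06):
        r=[]
        for x in np.arange(-.036,.040,.004):
            q=c+R@[x,y];u=pix(n,[*q,.07]);i=tuple(np.round(u[::-1]).astype(int))
            w=at_d(n,u,d[i]);xu=(R.T@(w[:2]-c))[0]
            r.append((round(xu*1e3),round(w[2]*1e3),int(g[i])))
        print(n,y,*["%d/%d/%d"%t for t in r])
```

```text
side -0.07 -38/76/109 -35/77/105 -6/20/70 -4/23/60 0/26/61 3/28/60 10/22/52 20/10/37 24/10/20 29/8/15 33/10/60 6/75/110 10/75/116 16/71/119 20/70/119 24/70/114 25/75/72 28/77/81 33/75/106
side -0.04 -39/78/103 -35/77/95 -3/12/81 -3/23/60 -2/28/63 3/28/61 6/30/58 21/7/25 24/10/18 29/9/20 5/68/67 8/70/117 11/72/117 16/71/116 19/71/120 23/72/116 27/72/80 29/75/83 32/77/104
side 0.0 -39/77/102 -36/79/95 -6/20/69 -4/24/62 -1/28/62 5/23/60 8/25/54 19/12/30 -328/767/12 28/10/19 4/69/78 6/73/100 11/72/113 15/71/114 19/72/114 23/72/103 27/71/70 29/76/93 32/77/105
side 0.06 -39/77/105 -34/76/100 -3/11/68 3/9/7 5/14/12 12/9/22 15/11/12 20/9/17 25/7/23 27/13/20 4/71/74 6/74/98 11/73/112 15/72/113 19/71/115 23/71/100 27/73/82 29/77/88 32/78/101
top -0.07 -36/79/88 -32/75/84 -25/4/53 -21/19/76 -17/24/97 -13/26/105 -9/22/71 -3/1/41 -1/22/51 3/27/63 7/26/65 8/68/78 12/69/84 16/67/86 20/70/86 24/71/83 28/73/79 31/75/80 36/74/90
top -0.04 -36/69/89 -32/73/79 -25/4/60 -21/22/71 -17/25/101 -13/25/98 -9/23/75 -3/3/44 -1/21/52 3/25/64 8/23/66 8/68/74 12/71/82 16/71/85 20/69/86 25/64/86 28/71/76 32/74/85 36/74/90
top 0.0 -36/73/93 -32/71/88 -27/48/53 -23/51/36 -19/51/28 -15/59/34 -8/2/32 -4/10/35 0/9/37 4/10/45 9/6/52 8/66/77 12/68/83 16/71/86 20/69/88 24/67/85 28/69/78 31/75/83 36/74/92
top 0.06 -36/71/92 -32/76/82 -25/17/52 -21/22/55 -18/29/76 -13/28/86 -9/23/52 -4/6/44 -1/22/55 3/26/66 8/25/69 8/69/73 12/72/86 16/69/88 20/67/85 24/68/88 28/67/74 31/75/83 35/75/91
```

The near edge of the cover is at unit x ≈ 7 mm. I'll check whether it is still moving by comparing pictures from different times, and estimate its shift from the cover's own texture.

>>> {"api": "drive_tool", "payload": {"moves": "0 0 -0.01 0 -0.95; 0 0 -0.02 0 -0.95; 0 0 -0.02 0 -0.95; 0 0 -0.02 0 -0.95; 0 0 -0.02 0 -0.95; 0 0 -0.02 0 -0.95; 0 0 -0.02 0 -0.95; 0 0 -0.02 0 -0.95"}}

```text
time_s: 11.5
tool_pos: [0.4516, 0.1629, 0.2172]
tool_rot: [-180.0, 0.0, 12.3]
force: [0.1, 0.2, 0.6]
grip_width: 0.0025
```

Run:
```python
from h import *
a=np.radians(12.3);R=np.array([[np.cos(a),-np.sin(a)],[np.sin(a),np.cos(a)]]);c=np.array([.5667,-.0177])
S=[read_camera("side")[0].astype(float) for _ in range(8)];now=np.mean(S,0)
s0=cv2.imread("pics/side0.png")[...,::-1].astype(float)
up=lambda f:(lambda m:m)(cv2.resize(cv2.imread(f),(240,200),interpolation=cv2.INTER_AREA)[...,::-1].astype(float))
def full(f):
    z=np.zeros((480,640,3));z[150:350,180:420]=up(f);return z
xs=np.arange(-.046,.046,.002)
print("x ",*(xs*1e3).round().astype(int))
for k,im in(("t0",s0),("s2",full("pics/s2.png")),("s3",full("pics/s3.png")),("now",now)):
    g=im.mean(2).astype(np.float32);v=[]
    for x in xs:
        uv=np.array([pix("side",[*(c+R@[x,y]),.071]) for y in np.arange(-.085,-.02,.003)],np.float32)
        v.append(cv2.remap(g,uv[None,:,0],uv[None,:,1],1).mean())
    print(k,*np.round(v).astype(int))
cv2.imwrite("pics/cmp.png",cv2.resize(np.hstack([s0[210:310,260:360],now[210:310,260:360]]),None,fx=4,fy=4,interpolation=cv2.INTER_CUBIC)[...,::-1].clip(0,255))
o=get_obs();print(o["time_s"],o["force"])
```

```text
x  -46 -44 -42 -40 -38 -36 -34 -32 -30 -28 -26 -24 -22 -20 -18 -16 -14 -12 -10 -8 -6 -4 -2 0 2 4 6 8 10 12 14 16 18 20 22 24 26 28 30 32 34 36 38 40 42 44
t0 100 100 99 99 99 101 101 102 105 108 110 111 110 110 109 108 107 108 110 110 110 109 109 109 110 111 110 109 108 109 110 111 111 111 108 101 88 75 75 86 96 100 101 101 101 100
s2 110 109 108 108 109 109 107 99 84 68 59 59 62 63 63 62 59 52 41 29 20 18 20 28 49 75 98 113 120 121 121 121 122 121 118 109 95 84 84 94 104 109 110 110 110 110Traceback (most recent call last):
  File "<stdin>", line 13, in <module>
  File "h.py", line 14, in pix
    c=calibration(name);K=np.array(c["intrinsics"]);T=np.array(c["cam_to_world"])
ValueError: time passes only in moves, steps and waits
```

Run:
```python
import h
from h import *
cal={n:calibration(n) for n in("side","top")};h.calibration=lambda n:cal[n]
a=np.radians(12.3);R=np.array([[np.cos(a),-np.sin(a)],[np.sin(a),np.cos(a)]]);c=np.array([.5667,-.0177])
now=np.mean([read_camera("side")[0].astype(float) for _ in range(8)],0)
o=get_obs();print(o["time_s"],o["force"])
s0=cv2.imread("pics/side0.png")[...,::-1].astype(float)
z=np.zeros((480,640,3));z[150:350,180:420]=cv2.resize(cv2.imread("pics/s3.png"),(240,200),interpolation=cv2.INTER_AREA)[...,::-1]
xs=np.arange(-.046,.046,.002)
print("x ",*(xs*1e3).round().astype(int))
for k,im in(("t0",s0),("s3",z),("now",now)):
    g=im.mean(2).astype(np.float32);v=[]
    for x in xs:
        uv=np.array([pix("side",[*(c+R@[x,y]),.071]) for y in np.arange(-.085,-.02,.003)],np.float32)
        v.append(cv2.remap(g,uv[None,:,0],uv[None,:,1],1).mean())
    print(k,*np.round(v,1))
cv2.imwrite("pics/cmp.png",cv2.resize(np.hstack([s0[215:315,260:360],now[215:315,260:360]]),None,fx=4,fy=4,interpolation=cv2.INTER_CUBIC)[...,::-1].clip(0,255))
```

```text
12.3 [-0.49114882  0.66276546  0.54467507]
x  -46 -44 -42 -40 -38 -36 -34 -32 -30 -28 -26 -24 -22 -20 -18 -16 -14 -12 -10 -8 -6 -4 -2 0 2 4 6 8 10 12 14 16 18 20 22 24 26 28 30 32 34 36 38 40 42 44
t0 99.9 99.8 99.1 98.9 99.4 100.5 101.1 102.5 105.3 108.0 109.7 110.7 110.4 110.0 108.9 107.7 107.0 108.2 109.5 110.1 110.5 109.3 109.0 109.1 110.3 111.2 110.4 108.7 107.9 108.8 109.9 110.5 111.1 110.8 108.2 101.3 87.8 74.6 75.0 86.5 96.3 99.7 100.9 101.1 100.5 100.3
s3 106.1 105.6 105.4 105.0 105.6 106.0 104.0 96.3 81.6 65.5 56.1 55.1 57.9 60.3 60.9 60.1 57.1 50.1 39.6 27.7 20.2 16.9 17.8 27.4 48.1 72.7 95.1 109.5 115.9 117.6 117.7 117.7 117.5 116.8 114.3 106.1 92.4 80.8 80.8 90.7 100.2 105.1 106.7 106.7 106.8 107.0
now 106.1 105.4 104.5 104.1 104.9 105.6 104.4 96.9 81.9 64.5 54.8 54.4 57.3 59.7 60.8 60.3 57.5 50.4 39.3 27.2 19.1 16.5 17.2 25.4 46.2 72.9 96.4 110.8 116.3 117.4 117.3 117.3 117.4 117.1 114.7 106.7 92.0 78.6 79.3 91.2 101.4 105.6 106.5 106.5 106.4 106.2[ WARN:0@11.234] global loadsave.cpp:1063 imwrite_ Unsupported depth image for selected encoder is fallbacked to CV_8U.
```

View pics/cmp.png

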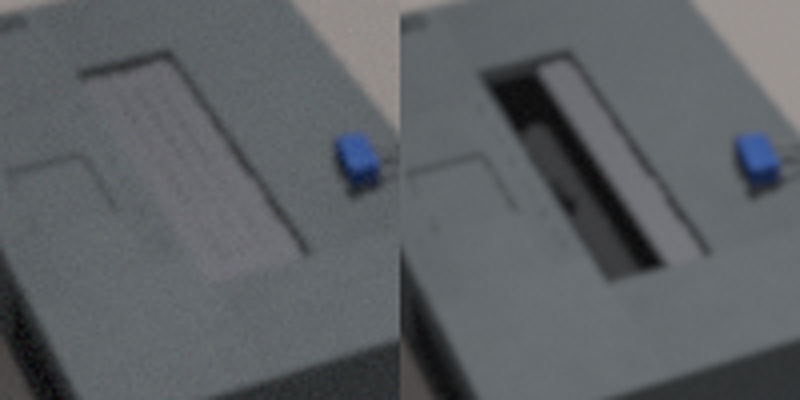

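```bash
python3 -c "
from cell import *
print(sign_off())"
```

```text
the job is handed in; nothing more can be done
None
```

I found the release, pressed it and the battery cover sprang open. I then took the hand away and handed the job in at about 12.3 s. No verdict was reported.

**What I did:** With the fingers almost shut, I touched the panel at its ribbed end (unit y about 125 mm), which read 17 N. I eased off to about 5 N and slid along the panel. The force fell to about 0 over the release, which is at unit y about 0, as the pictures had suggested. I pressed it in about 6 mm at 4–5 N, held it there, lifted straight up and moved well clear.

**Last checks:**
- **Release:** the pad is back up, about 2 mm below the panel in the depth picture, which is its normal position.
- **Cover:** it is open and did not move between pictures taken from 8 s to 12.3 s.
- **Robot:** the fingers were about 140 mm above the panel, and the force reading was only noise.
- **Other things:** the clip looks unmoved. I did not check the mug, coaster or dispenser again with a measurement, but the arm never went near them.

**Not measured directly:** the cover's travel. Its near edge is now at unit x about 4–7 mm. Counted from the window's front edge, that shows only about 35–37 mm of opening, less than the 38 mm needed. None of the cover's ribs, 12 mm apart when shut, still show, which means it slid at least about 38 mm. Its shut edge must therefore have been hidden under the front lip. I took it to be fully open against its stop.

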